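# Sweep the loose inductors off the sorting board into the pan

### The arm

A 6-joint arm with a two-finger parallel gripper is mounted at the origin on the work surface. World frame = base frame: x ahead of the robot, y to its left, z up, the work surface at z = 0. Lengths are in mm, angles in rad, forces in N, time in s.
With the tool pointing down it reaches from about 275 to 825 mm from the base axis. Payload 5.2 kg.
Tool frame: the origin (TCP) lies at the very end of the fingers, on their centre line; the grasp point (between the pads) lies env.pinch_z behind it (env.pinch_z is the distance from the TCP to the grasp point, in mm); z points along the fingers, y is the line along which they close (so a half turn about z gives the same grasp; the last joint's range is limited). The gripper opens to 93 mm and grips with 3 to 60 N. Pads are 15 mm wide; open, the fingers measure 128 mm over their backs; the gripper's body (75 mm by 188 mm) begins 65 mm behind the grasp point.
Start: joints at [-1.503, 0.259, 1.535, -0, 1.348, -0.203], TCP at [147.147, -529.955, 218.653] pointing down, gripper open.
Joint ranges: [-3.14, 3.14], [-0.91, 2.08], [0.19, 2.58], [-1.22, 4.36], [0.22, 2.71], [-3.12, 3.12]. Speed limits (rad/s): [2.57, 2.57, 3.14, 3.14, 3.14, 3.14].

### API

Orientations are given as a unit quaternion [w, x, y, z].
In Python, from bench import env gives the robot as it stands.
- The arm moves only by the tool servo_tool, never from a script. Its arguments are lists of equal length, an entry for each row: "jaw": the gripper command: -1 is shut, 1 is fully open, values between are in proportion; "dp": the shift along the tool's x, y, z in m, a list of three; "turn": the turn about the tool's z in degrees. A call has exactly 8 rows; each row shifts and turns the commanded pose from where the row before left it, along the tool's axes as they then stand; what a row does not reach is not made up. A row lasts 1/12 s, in which the tool goes at most 41.7 mm and 7.16 degrees, less where a joint would pass 70% of its speed; a pose out of reach is approached as far as the arm can. A call with a gripper value outside its range is refused whole. The fingers move at their own pace and stop on an object; "newtons" is the grip in N (left out, the last holds). Time passes only in rows, so rows that do not move let the fingers close, or fill a call up. It gives the time, the measured TCP pose, the force, the opening and the grip force at its end, in the units of the state.
- env.read_state(): the state, without advancing time (a new reading comes with each control period).
- env.read_camera(name): name is "scene" or "top"; returns a dict with "img" (384x512x3 uint8, red, green, blue), "fx", "fy", "cx", "cy" (pixels), "D" ([k1, k2, p1, p2, k3] as OpenCV has them; the pictures are not rectified), "cam_to_world" (4x4, takes a point from camera to world coordinates). Camera axes: x right, y up, looking along -z (the intrinsics and any distortion apply to the point x, -y, -z); pixel columns grow to the right and rows downward; lengths in mm; the calibration is good to about 2 mm. A picture is of the moment at which its call begins. There is no depth.
- env.close_job(): hands the job in; it is judged then, once.
The state is a dict: "clock": time; "joint_pos": joint angles; "dq": joint speeds; "tau": joint torques, N m; "position": TCP position; "tcp_rot": TCP orientation; "wrist_force": force on the tool from outside, world axes, zero at the start; "ft_torque": the same for the moment, N m; "gripper_width": finger opening in mm; "grip_force": force on a finger pad.
Only numpy, scipy, OpenCV 4.12 (cv2) and the standard library are available. Lean on these libraries where they do the work, as an engineer would, in place of code of your own. Each camera call takes 0.05 s, during which the arm holds its last target. There are 200 camera calls.

### The job

Four loose square inductors lie on the raised sorting board in the reel store. With the fingertips, sweep all four along the board and over its end so that they drop into the empty, undivided steel pan standing there. Do not lift or carry them, let none fall into the divided stock tray at the other end, and leave the spool and the jar standing where they are.

Things in the scene. Friction and masses are not known exactly. Their poses are not given: they have to be found in the camera images.
- board: fixed raised sorting board, 240 mm along its x, 260 mm along its y, light grey flat top 60 mm above the table. It stands turned by up to 17 degrees. Along its near and far edges (x = -120 to -115 and 115 to 120 mm) run lips 6 mm higher than the top; both ends (y = -130 and +130 mm) are open with no lip. Origin: centre of its underside on the table, x across, y along towards one end, z up
- pan: fixed empty steel pan without dividers, 240 mm along x, 120 mm along y, 45 mm high, 3 mm walls, inner floor 3 mm up. It stands against one open end of the board (either the +y or the -y end), axes parallel to the board's, its centre 190.5 mm from the board's centre; its rim is 15 mm below the board's top. Origin: centre of its underside
- stock: fixed black plastic stock tray at the board's other end, same outer size as the pan (240 x 120 x 45 mm), divided into 8 compartments holding silver capacitors. Its centre is 190.5 mm from the board's centre; origin: centre of its underside. No inductor may go in
- inductor1: a loose square power inductor, one of four alike: a black block 24 x 24 mm in plan, 16 mm high, with copper end tabs, about 30 g (20 to 45 g), starting flat on the sorting board at any yaw and free to slide. Origin: centre of its underside, z up from there while it lies the right way up
- inductor2: a loose square power inductor, one of four alike: a black block 24 x 24 mm in plan, 16 mm high, with copper end tabs, about 30 g (20 to 45 g), starting flat on the sorting board at any yaw and free to slide. Origin: centre of its underside, z up from there while it lies the right way up
- inductor3: a loose square power inductor, one of four alike: a black block 24 x 24 mm in plan, 16 mm high, with copper end tabs, about 30 g (20 to 45 g), starting flat on the sorting board at any yaw and free to slide. Origin: centre of its underside, z up from there while it lies the right way up
- inductor4: a loose square power inductor, one of four alike: a black block 24 x 24 mm in plan, 16 mm high, with copper end tabs, about 30 g (20 to 45 g), starting flat on the sorting board at any yaw and free to slide. Origin: centre of its underside, z up from there while it lies the right way up
- spool: bystander: white spool, 40 mm in diameter, 40 mm high, standing on the board near its far (+x) edge, loose. Origin: centre of its underside
- jar: bystander: amber jar with black cap, 36 mm in diameter, 45 mm high, standing on the board near its far (+x) edge, loose. Origin: centre of its underside
There are look-alikes about, which are no part of the job. Leave any red look-alike of the inductor2 alone.

How it is judged:
By the outcome, as a careful person would: the job done as asked, in the order asked, and still so for the second after the job is handed in, with the robot touching nothing.
It also fails if it takes over 67 s, if anything falls off the work surface, if the arm or the gripper's body presses on something with over 40 N, if the wrist force passes 120 N, or if a joint passes its speed limit or range.

## Working session

There is one attempt and no reset: what is moved stays moved. The work goes in short steps, Python scripts to look and compute and a tool call to move; the robot and the scene stay as the last step left them, time stands still between calls to the robot, and variables do not carry over. Pictures are saved under pics/ and viewed, at most 10 in all, crops included, and the job is handed in when it is done.

Besides the shell and the picture viewer there is one more tool, called after "Request:" as name(argument=value, ...) on one line, values as JSON. servo_tool: Moves the arm, as the interface text tells. Its arguments: {"type":"object","properties":{"jaw":{"type":"array"},"dp":{"type":"array"},"turn":{"type":"array"},"newtons":{"type":"number"}},"required":["jaw","dp","turn"]}

```bash
mkdir -p pics; ls; cat > h.py <<'E'
import numpy as np, cv2
from bench import env
def ray(c,px):
    K=np.array([[c['fx'],0,c['cx']],[0,c['fy'],c['cy']],[0,0,1.]])
    u=cv2.undistortPoints(np.array(px,float).reshape(-1,1,2),K,np.array(c['D'],float)).reshape(-1,2)
    d=np.c_[u[:,0],-u[:,1],-np.ones(len(u))]
    T=np.array(c['cam_to_world']); return T[:3,3],d@T[:3,:3].T
def onplane(c,px,z):
    o,d=ray(c,px); return o+d*((z-o[2])/d[:,2])[:,None]
def project(c,P):
    T=np.linalg.inv(np.array(c['cam_to_world'])); p=np.array(P,float)@T[:3,:3].T+T[:3,3]
    p=p*[1,-1,-1]; K=np.array([[c['fx'],0,c['cx']],[0,c['fy'],c['cy']],[0,0,1.]])
    return cv2.projectPoints(p,np.zeros(3),np.zeros(3),K,np.array(c['D'],float))[0].reshape(-1,2)
E
python3 - <<'E'
from h import *
a=env.read_camera('scene');b=env.read_camera('top')
for n,c in (('s0',a),('t0',b)):
    cv2.imwrite(f'pics/{n}.png',cv2.resize(c['img'][:,:,::-1],(800,600),interpolation=cv2.INTER_CUBIC)); np.save(n,c,allow_pickle=True)
    print(n,np.round(c['cam_to_world'],3).tolist(),c['fx'])
s=env.read_state();print(s['clock'],s['tcp_rot'],env.pinch_z)
E
```

```text
pics
s0 [[0.248, -0.805, 0.54, 1035.607], [0.969, 0.213, -0.128, -78.274], [-0.012, 0.554, 0.832, 771.879], [0.0, 0.0, 0.0, 1.0]] 407.0455874486558
t0 [[0.002, 0.988, -0.153, 442.371], [-0.999, -0.005, -0.049, 9.074], [-0.049, 0.153, 0.987, 705.048], [0.0, 0.0, 0.0, 1.0]] 358.9297147685793
0.1 [-8.24375908e-04  9.90847514e-01  1.34983417e-01  4.59319754e-05] 18.8
```

View pics/s0.png

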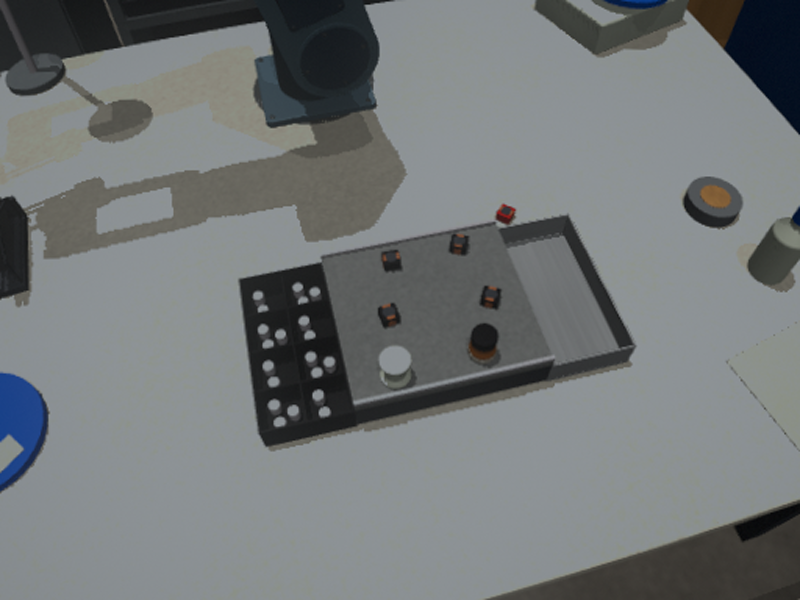

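View pics/t0.png

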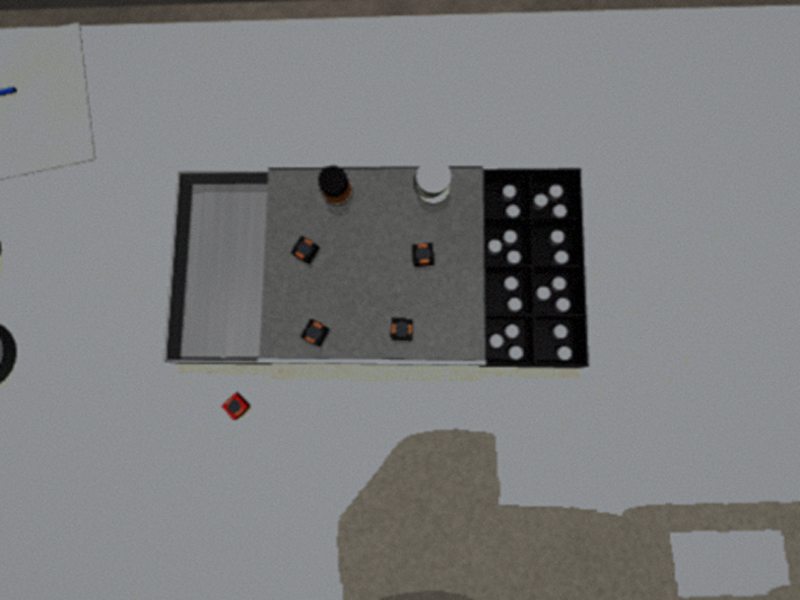

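The top view shows the four black/copper inductors on the board at (305,249), (424,254), (315,332) and (402,329). The red look-alike is off the board at (236,406). The empty pan is on the left (+y world) and the divided stock tray on the right. The jar is at (334,184) and the spool at (433,184). Other things that could be mistaken for an inductor are the jar's black cap and the capacitors. I choose the four black blocks with copper tabs.

```bash
python3 - <<'E'
from h import *
a=np.load('s0.npy',allow_pickle=True).item();b=np.load('t0.npy',allow_pickle=True).item()
S=512/800
ts=np.array([(305,249),(424,254),(315,332),(402,329)])*S
ss=np.array([(491,296),(389,314),(459,242),(391,259)])*S
def cen(c,p):
    im=c['img'].astype(int);y0,x0=int(p[1])-13,int(p[0])-13
    w=im[y0:y0+27,x0:x0+27]; m=(w.max(2)<60)|(w[...,0]-w[...,2]>35)
    n,l,st,ce=cv2.connectedComponentsWithStats(m.astype(np.uint8))
    i=1+np.argmax(st[1:,4]); return ce[i]+[x0,y0],st[i,4]
def tri(p,q):
    o1,d1=ray(b,[p]);o2,d2=ray(a,[q]);d1=d1[0]/np.linalg.norm(d1);d2=d2[0]/np.linalg.norm(d2)
    t=np.linalg.lstsq(np.c_[d1,-d2],o2-o1,rcond=None)[0];A=o1+t[0]*d1;B=o2+t[1]*d2
    return (A+B)/2,np.linalg.norm(A-B)
for p,q in zip(ts,ss):
    (pt,n1),(ps,n2)=cen(b,p),cen(a,q); X,e=tri(pt,ps)
    print('ind',n1,n2,X.round(1),round(e,1),'plane72',onplane(b,[pt],70)[0].round(1))
# board lip corners: top (far-left, far-right, near-right, near-left)
ct=np.array([(268,168),(484,167),(485,361),(259,361)])*S
cs=np.array([(553,357),(357,404),(321,257),(499,225)])*S
for p,q in zip(ct,cs):
    X,e=tri(p,q);print('corner',X.round(1),round(e,1),onplane(b,[p],66)[0].round(1))
for n,p,q,z in (('jarcap',(334,181),(484,334),105),('spool',(433,180),(395,358),100)):
    X,e=tri(np.array(p)*S,np.array(q)*S);print(n,X.round(1),round(e,1),onplane(b,[np.array(p)*S],z)[0].round(1))
crop=b['img'][95:240,95:385,::-1];cv2.imwrite('pics/crop.png',cv2.resize(crop,None,fx=2.7,fy=2.7,interpolation=cv2.INTER_CUBIC))
E
```

```text
ind 211 146 [599.5 147.3  64.6] 0.9 plane72 [598.3 146.6  70. ]
ind 196 143 [592.4   8.2  65.9] 1.4 plane72 [591.6   8.9  70. ]
ind 202 127 [501.8 133.1  66.1] 0.3 plane72 [501.5 132.5  70. ]
ind 192 138 [505.8  33.2  64.4] 0.7 plane72 [505.3  33.3  70. ]
corner [704.5 197.1  58.4] 0.5 [701.5 195.2  66. ]
corner [702.6 -62.5  56.2] 7.0 [698.2 -64.8  66. ]
corner [469.3 -61.3  58.3] 0.9 [468.9 -60.9  66. ]
corner [469.9 204.7  47.4] 4.4 [468.8 196.9  66. ]
jarcap [671.3 109.8  99.2] 1.9 [669.  107.9 105. ]
spool [672.8  -3.1  93.5] 1.1 [670.2  -3.5 100. ]
```

View pics/crop.png

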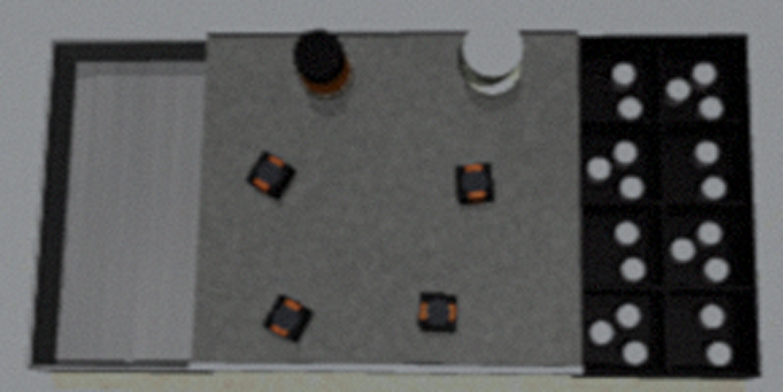

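The crop confirms four black inductors with copper tabs at crop pixels (271,174), (475,183), (288,318) and (438,312). The board is within about 1° of square to the world. I'll sweep two lanes, x≈504 and x≈596, towards +y with the fingers shut. First I turn the tool so its x points along +y.

Request:
servo_tool(jaw=[-1, -1, -1, -1, -1, -1, -1, -1], dp=[[0, 0, 0], [0, 0, 0], [0, 0, 0], [0, 0, 0], [0, 0, 0], [0, 0, 0], [0, 0, 0], [0, 0, 0]], turn=[-7, -7, -7, -7, -7, -7, -7, -7], newtons=10)

```text
clock: 0.77
position: [147.1, -529.6, 218.2]
tcp_rot: [-0.0, 0.81, 0.587, 0.0]
wrist_force: [0.1, 0.2, 0.9]
gripper_width: 44.0
grip_force: 0.0
```

Request:
servo_tool(jaw=[-1, -1, -1, -1, -1, -1, -1, -1], dp=[[0, 0, 0], [0, 0, 0], [0, 0, 0], [0, 0, 0], [0.02, 0.015, 0], [0.022, 0.015, 0], [0.022, 0.015, 0], [0.022, 0.015, 0]], turn=[-7, -7, -4.5, 0, 0, 0, 0, 0])

```text
clock: 1.43
position: [207.5, -442.8, 218.2]
tcp_rot: [-0.0, 0.708, 0.706, 0.0]
wrist_force: [1.4, 0.6, 0.1]
gripper_width: 0.5
grip_force: 0.0
```

Request:
servo_tool(jaw=[-1, -1, -1, -1, -1, -1, -1, -1], dp=[[0.022, 0.015, 0], [0.022, 0.015, 0], [0.022, 0.015, 0], [0.022, 0.015, 0], [0.022, 0.015, 0], [0.022, 0.015, 0], [0.022, 0.015, 0], [0.022, 0.015, 0]], turn=[0, 0, 0, 0, 0, 0, 0, 0])

```text
clock: 2.1
position: [327.5, -266.6, 218.6]
tcp_rot: [-0.0, 0.708, 0.706, 0.0]
wrist_force: [0.1, 0.8, 0.2]
gripper_width: 0.2
grip_force: 0.0
```

Request:
servo_tool(jaw=[-1, -1, -1, -1, -1, -1, -1, -1], dp=[[0.026, 0.018, 0], [0.026, 0.018, 0], [0.026, 0.018, 0], [0.026, 0.018, 0], [0.026, 0.018, 0], [0.026, 0.018, 0], [0.026, 0.018, 0], [0.026, 0.018, 0]], turn=[0, 0, 0, 0, 0, 0, 0, 0])

```text
clock: 2.77
position: [471.5, -58.3, 218.5]
tcp_rot: [-0.0, 0.708, 0.706, -0.0]
wrist_force: [0.7, -0.4, 0.3]
gripper_width: 0.4
grip_force: 0.0
```

Request:
servo_tool(jaw=[-1, -1, -1, -1, -1, -1, -1, -1], dp=[[0.026, 0.016, 0], [0.026, 0.016, 0], [0, 0, 0.025], [0, 0, 0.025], [0, 0, 0.025], [0, 0, 0.02], [0, 0, 0.02], [0, 0, 0]], turn=[0, 0, 0, 0, 0, 0, 0, 0])

```text
clock: 3.43
position: [500.0, -7.1, 99.8]
tcp_rot: [-0.003, 0.708, 0.706, -0.002]
wrist_force: [-1.3, 0.7, -0.4]
gripper_width: 0.4
grip_force: 0.0
```

Request:
servo_tool(jaw=[-1, -1, -1, -1, -1, -1, -1, -1], dp=[[0, 0, 0.01], [0, 0, 0.008], [0, 0, 0.007], [0, 0, 0.006], [0, 0, 0.004], [0, 0, 0.003], [0, 0, 0], [0, 0, 0]], turn=[0, 0, 0, 0, 0, 0, 0, 0])

```text
clock: 4.1
position: [503.1, -7.9, 65.8]
tcp_rot: [0.0, 0.707, 0.707, 0.0]
wrist_force: [-0.2, -0.7, 0.0]
gripper_width: 0.6
grip_force: 0.0
```

```bash
python3 - <<'E'
from h import *
c=env.read_camera('top');cv2.imwrite('pics/t1.png',cv2.resize(c['img'][70:260,90:400,::-1],None,fx=2.5,fy=2.5,interpolation=cv2.INTER_CUBIC))
E
```

```text
(no output)
```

View pics/t1.png

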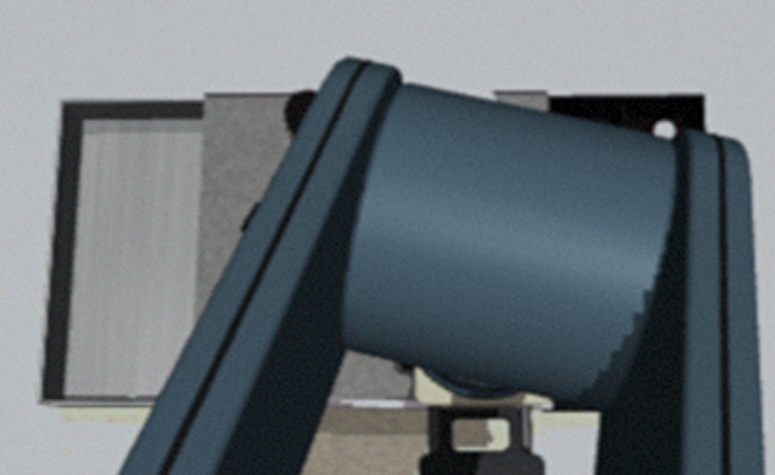

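The arm hides most of the top view here, but the fingertips are down without touching anything. Now the sweep of the near lane.

Request:
servo_tool(jaw=[-1, -1, -1, -1, -1, -1, -1, -1], dp=[[0.006, 0, 0], [0.007, 0, 0], [0.007, 0, 0], [0.007, 0, 0], [0.007, 0, 0], [0.007, 0, 0], [0.007, 0, 0], [0.007, 0, 0]], turn=[0, 0, 0, 0, 0, 0, 0, 0])

```text
clock: 4.82
position: [503.0, 48.0, 65.7]
tcp_rot: [0.0, 0.707, 0.707, -0.0]
wrist_force: [-0.4, -0.0, 1.3]
gripper_width: 0.6
grip_force: 0.2
```

Request:
servo_tool(jaw=[-1, -1, -1, -1, -1, -1, -1, -1], dp=[[0.007, 0, 0], [0.007, 0, 0], [0.007, 0, 0], [0.007, 0, 0], [0.007, 0, 0], [0.007, 0, 0], [0.007, 0, 0], [0.005, 0, 0]], turn=[0, 0, 0, 0, 0, 0, 0, 0])

```text
clock: 5.48
position: [502.9, 102.0, 65.7]
tcp_rot: [-0.0, 0.707, 0.707, 0.0]
wrist_force: [-0.3, -0.5, 0.6]
gripper_width: 0.2
grip_force: 0.3
```

```bash
python3 - <<'E'
from h import *
c=env.read_camera('scene');cv2.imwrite('pics/s1.png',cv2.resize(c['img'][110:300,140:420,::-1],None,fx=2.7,fy=2.7,interpolation=cv2.INTER_CUBIC))
E
```

```text
(no output)
```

View pics/s1.png

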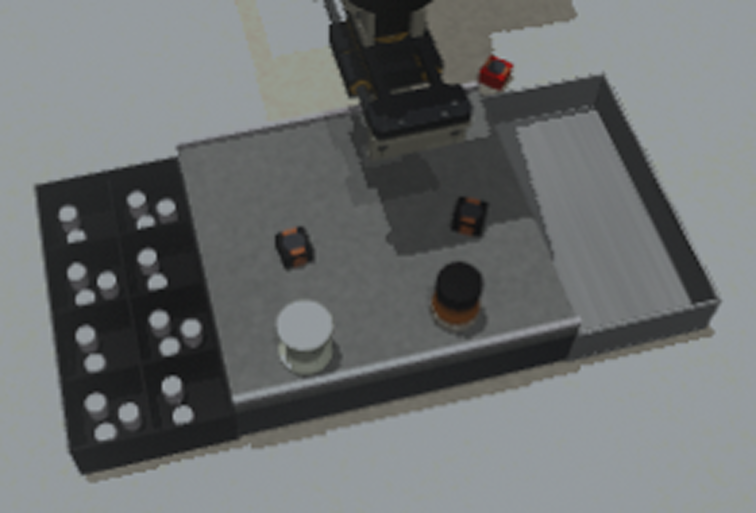

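The far-lane inductors are untouched at (294,247) and (470,215). The gripper hides the near pair, which are in front of the fingers. I'll carry on over the end.

Request:
servo_tool(jaw=[-1, -1, -1, -1, -1, -1, -1, -1], dp=[[0.006, 0, 0], [0.007, 0, 0], [0.007, 0, 0], [0.007, 0, 0], [0.007, 0, 0], [0.007, 0, 0], [0.007, 0, 0], [0.007, 0, 0]], turn=[0, 0, 0, 0, 0, 0, 0, 0])

```text
clock: 6.2
position: [502.9, 156.9, 65.6]
tcp_rot: [-0.0, 0.707, 0.707, -0.0]
wrist_force: [-0.7, 0.0, 0.1]
gripper_width: 0.5
grip_force: 0.2
```

Request:
servo_tool(jaw=[-1, -1, -1, -1, -1, -1, -1, -1], dp=[[0.007, 0, 0], [0.008, 0, 0], [0.008, 0, 0], [0.008, 0, 0], [0.008, 0, 0], [0.008, 0, 0], [0.009, 0, 0], [0.009, 0, 0]], turn=[0, 0, 0, 0, 0, 0, 0, 0])

```text
clock: 6.87
position: [502.9, 222.0, 65.7]
tcp_rot: [-0.0, 0.707, 0.707, 0.0]
wrist_force: [0.7, 1.3, 0.2]
gripper_width: 0.4
grip_force: 0.0
```

Request:
servo_tool(jaw=[-1, -1, -1, -1, -1, -1, -1, -1], dp=[[0, 0, -0.02], [0, 0, -0.03], [0, 0, -0.03], [0, 0, -0.03], [0, 0, -0.03], [-0.03, 0.01, 0], [-0.03, 0.01, 0], [-0.03, 0.01, 0]], turn=[0, 0, 0, 0, 0, 0, 0, 0])

```text
clock: 7.53
position: [533.5, 131.2, 206.7]
tcp_rot: [0.001, 0.706, 0.708, 0.001]
wrist_force: [-0.1, 0.6, 0.1]
gripper_width: 0.3
grip_force: 0.0
```

```bash
python3 - <<'E'
from h import *
c=env.read_camera('scene');cv2.imwrite('pics/s2.png',cv2.resize(c['img'][110:300,140:420,::-1],None,fx=2.7,fy=2.7,interpolation=cv2.INTER_CUBIC))
E
```

```text
(no output)
```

View pics/s2.png

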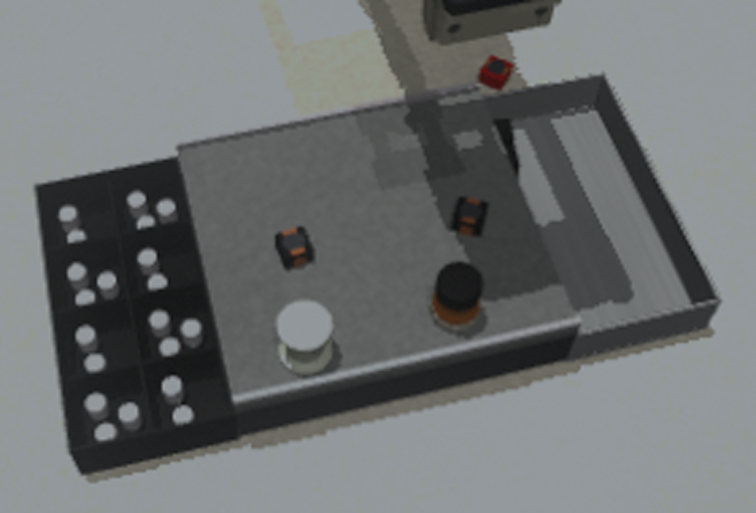

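The near-lane pair is off the board. It shows as dark shapes in the pan beside the board-end wall at (508,145). The far lane is next.

Request:
servo_tool(jaw=[-1, -1, -1, -1, -1, -1, -1, -1], dp=[[-0.026, 0.01, 0], [-0.026, 0.01, 0], [-0.026, 0.01, 0], [-0.026, 0.01, 0], [-0.026, 0.01, 0], [-0.026, 0.012, 0], [0, 0, 0.02], [0, 0, 0.02]], turn=[0, 0, 0, 0, 0, 0, 0, 0])

```text
clock: 8.25
position: [596.8, -26.4, 166.1]
tcp_rot: [0.001, 0.708, 0.706, 0.001]
wrist_force: [-0.4, -0.4, -1.2]
gripper_width: 0.3
grip_force: 0.0
```

Request:
servo_tool(jaw=[-1, -1, -1, -1, -1, -1, -1, -1], dp=[[0, 0, 0.025], [0, 0, 0.025], [0, 0, 0.02], [0, 0, 0.01], [0, 0, 0.005], [0, 0, 0], [0, 0, 0], [0, 0, 0]], turn=[0, 0, 0, 0, 0, 0, 0, 0])

```text
clock: 8.92
position: [596.1, -24.9, 82.1]
tcp_rot: [0.001, 0.707, 0.707, 0.001]
wrist_force: [-0.6, 0.2, -0.1]
gripper_width: 0.6
grip_force: 0.0
```

Request:
servo_tool(jaw=[-1, -1, -1, -1, -1, -1, -1, -1], dp=[[0, 0, 0.006], [0, -0.001, 0.005], [0, 0, 0.004], [0, 0, 0.0015], [0, 0, 0], [0.005, 0, 0], [0.006, 0, 0], [0.006, 0, 0]], turn=[0, 0, 0, 0, 0, 0, 0, 0])

```text
clock: 9.58
position: [594.1, -7.3, 64.3]
tcp_rot: [0.0, 0.707, 0.707, 0.0]
wrist_force: [-0.1, 0.1, 0.1]
gripper_width: 0.8
grip_force: 0.1
```

Request:
servo_tool(jaw=[-1, -1, -1, -1, -1, -1, -1, -1], dp=[[0.007, 0, 0], [0.007, 0, 0], [0.007, 0, 0], [0.007, 0, 0], [0.007, 0, 0], [0.007, 0, 0], [0.007, 0, 0], [0.007, 0, 0]], turn=[0, 0, 0, 0, 0, 0, 0, 0])

```text
clock: 10.25
position: [594.0, 48.9, 64.2]
tcp_rot: [0.0, 0.707, 0.707, -0.0]
wrist_force: [-0.1, -0.3, 0.4]
gripper_width: 0.5
grip_force: 0.2
```

Request:
servo_tool(jaw=[-1, -1, -1, -1, -1, -1, -1, -1], dp=[[0.007, 0, 0], [0.007, 0, 0], [0.007, 0, 0], [0.007, 0, 0], [0.007, 0, 0], [0.007, 0, 0], [0.007, 0, 0], [0.007, 0, 0]], turn=[0, 0, 0, 0, 0, 0, 0, 0])

```text
clock: 10.92
position: [594.0, 104.8, 64.1]
tcp_rot: [0.0, 0.707, 0.707, -0.0]
wrist_force: [0.2, -0.6, -0.3]
gripper_width: 0.3
grip_force: 0.3
```

```bash
python3 - <<'E'
from h import *
c=env.read_camera('scene');cv2.imwrite('pics/s3.png',cv2.resize(c['img'][110:300,140:420,::-1],None,fx=2.7,fy=2.7,interpolation=cv2.INTER_CUBIC))
E
```

```text
(no output)
```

View pics/s3.png

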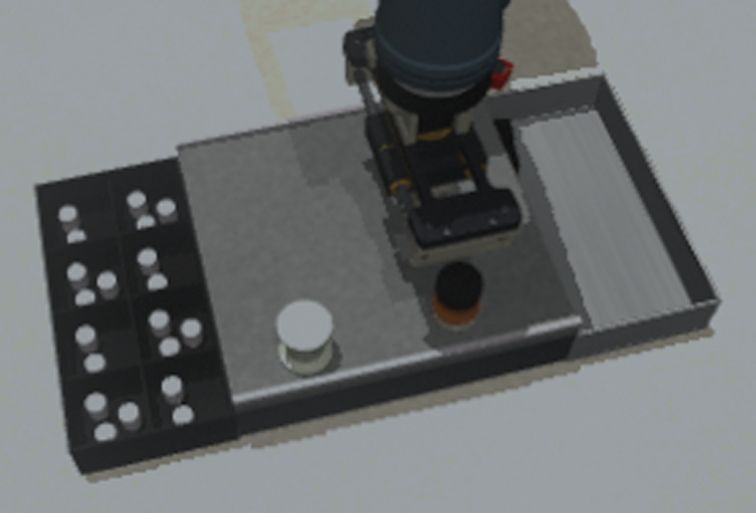

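The far pair is under the gripper and moving with it. The jar at (459,295) and the spool at (305,335) haven't moved. I'll finish the sweep, then retreat towards −y and clear of both cameras.

Request:
servo_tool(jaw=[-1, -1, -1, -1, -1, -1, -1, -1], dp=[[0.007, 0, 0], [0.007, 0, 0], [0.007, 0, 0], [0.007, 0, 0], [0.007, 0, 0], [0.007, 0, 0], [0.007, 0, 0], [0.007, 0, 0]], turn=[0, 0, 0, 0, 0, 0, 0, 0])

```text
clock: 11.63
position: [593.9, 160.9, 64.1]
tcp_rot: [-0.0, 0.707, 0.707, -0.0]
wrist_force: [-0.6, -0.7, 0.2]
gripper_width: 0.2
grip_force: 0.1
```

Request:
servo_tool(jaw=[-1, -1, -1, -1, -1, -1, -1, -1], dp=[[0.007, 0, 0], [0.007, 0, 0], [0.007, 0, 0], [0.008, 0, 0], [0.008, 0, 0], [0.008, 0, 0], [0.008, 0, 0], [0.008, 0, 0]], turn=[0, 0, 0, 0, 0, 0, 0, 0])

```text
clock: 12.3
position: [593.9, 222.0, 64.1]
tcp_rot: [-0.0, 0.707, 0.707, -0.0]
wrist_force: [-0.3, 0.1, 0.4]
gripper_width: 0.8
grip_force: 0.0
```

Request:
servo_tool(jaw=[-1, -1, -1, -1, -1, -1, -1, -1], dp=[[0, 0, -0.02], [0, 0, -0.03], [0, 0, -0.03], [0, 0, -0.03], [0, 0, -0.03], [0, 0, -0.02], [-0.025, -0.025, 0], [-0.025, -0.025, 0]], turn=[0, 0, 0, 0, 0, 0, 0, 0])

```text
clock: 12.97
position: [545.2, 171.9, 225.7]
tcp_rot: [0.001, 0.706, 0.708, 0.002]
wrist_force: [-0.1, -1.1, -0.9]
gripper_width: 0.5
grip_force: 0.0
```

Request:
servo_tool(jaw=[-1, -1, -1, -1, -1, -1, -1, -1], dp=[[-0.03, -0.02, 0], [-0.03, -0.02, 0], [-0.03, -0.02, 0], [-0.03, -0.02, 0], [-0.03, -0.015, 0], [-0.035, -0.01, 0], [-0.035, -0.005, 0], [-0.035, 0, 0]], turn=[0, 0, 0, 0, 0, 0, 0, 0])

```text
clock: 13.63
position: [432.8, -84.7, 224.7]
tcp_rot: [0.0, 0.707, 0.707, 0.0]
wrist_force: [1.9, 0.4, 0.3]
gripper_width: 0.5
grip_force: 0.0
```

Request:
servo_tool(jaw=[-1, -1, -1, -1, -1, -1, -1, -1], dp=[[-0.035, 0, 0], [-0.035, 0, 0], [-0.035, 0, 0], [-0.035, 0, 0], [-0.035, 0, 0], [-0.035, 0, 0], [-0.035, 0, 0], [-0.03, 0, 0]], turn=[0, 0, 0, 0, 0, 0, 0, 0])

```text
clock: 14.3
position: [434.1, -361.1, 224.2]
tcp_rot: [0.0, 0.707, 0.707, -0.0]
wrist_force: [0.4, 0.9, 0.6]
gripper_width: 0.4
grip_force: 0.0
```

```bash
python3 - <<'E'
from h import *
c=env.read_camera('top');b=env.read_camera('scene')
A=cv2.resize(b['img'][110:300,140:420,::-1],(780,530),interpolation=cv2.INTER_CUBIC)
B=cv2.resize(c['img'][90:260,90:400,::-1],(780,428),interpolation=cv2.INTER_CUBIC)
cv2.imwrite('pics/f.png',cv2.resize(np.vstack([A,B]),(480,590),interpolation=cv2.INTER_AREA))
cv2.imwrite('pics/g.png',B)
E
```

```text
(no output)
```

View pics/f.png

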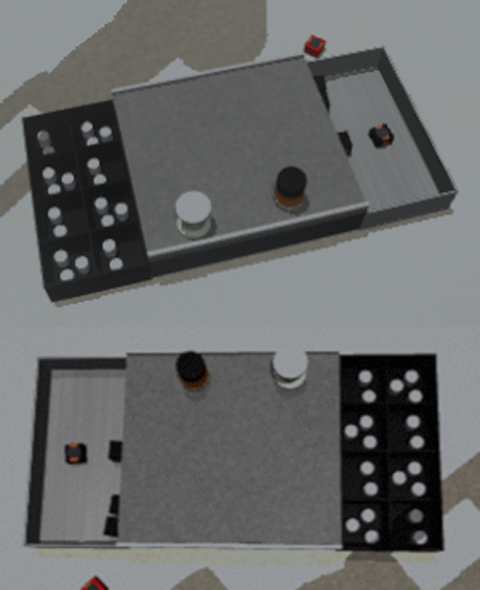

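The board is clear. All four inductors are in the pan, at (75,453), (116,450), (114,503) and (111,525) in the lower view. The jar, spool and red look-alike are where they were, and the stock tray has gained nothing.

```bash
python3 -c "
from bench import env
print(env.close_job())"
```

```text
the job is handed in; nothing more can be done
None
```

I swept all four inductors over the board's end into the empty pan and handed the job in at about 14 s; the final pictures show the spool, jar, stock tray and red look-alike undisturbed.

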